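# Press the try square into its cutout in the marking-out case

## Task

Put the try square back in the open marking-out case: lay it in the empty L-shaped cutout of the insert, wooden stock in the deep pocket and steel blade along the shallow channel, and press it down until it is fully home and flat. Set it in rather than dropping it, and leave the caliper where it lies.

Things in the scene. Friction and masses are not known exactly. Their poses are not given: they have to be found in the camera images.
- try_square: L-shaped try square on the bench, 180x124x19 mm, 0.19 kg; its thin end droops 3 degrees there. Origin: centre of its bounding rectangle, underside; z up. Wooden stock: bar 26 (x) by 124 (y) by 19 mm, middle at x=-77 mm, y=0; grip it there, closing along x. Steel blade, 2 mm thick: from the stock to x=+90 mm, at y=-62 to -32 mm, 9 to 11 mm above the underside; this side stays up.
- tool_case: Lidless steel case fixed on the bench, 253x192 mm, rim 22 mm, plywood insert with its top at z=19 mm, holding tape roll, pencil and the empty L cutout. Origin: on the bench where the square's origin comes; x, y axes as the square's when home, whose origin is then at z=6 mm (stock top at 25). Blade channel: y=-74 to -19 mm, to x=+104, floor z=14 mm. Insert and walls are rigid.
- stock_pocket (a point): Floor centre of the pocket for the stock, 6 mm above the bench, axes as the case. 10 mm clear of the stock in x. At both y ends a sprung rubber pad, sloping outward to its top 24 mm above this floor: the stock perches about 9 mm high until pushed down at its middle with 4 to 15 N. Finger wells at y=+-34 mm, as deep as the pocket, reach to x=-64 and +64 mm; the front one is open through the rim.
- caliper: Steel sliding caliper, 68x230x10 mm, loose on the bench to the right of the try square; not to be moved. Origin: centre of the underside; long axis y.

How it is judged:
By the outcome, as a careful person would: the job done as asked, in the order asked, and still so for the second after the job is handed in, with the robot touching nothing.
It also fails if it takes over 48 s, if anything falls off the work surface, if the arm or the gripper's body presses on something with over 40 N, if the wrist force passes 120 N, or if a joint passes its speed limit or range.

## Robot

A 7-joint arm with a two-finger parallel gripper is mounted at the origin on a cart in front of the work surface, level with it; the furniture and walls round the work are solid. World frame = base frame: x ahead of the robot, y to its left, z up, the work surface at z = 0. Lengths are in m, angles in degrees, forces in N, time in s.
With the tool pointing down it reaches from about 0.425 to 0.875 m from the base axis. Payload 4.7 kg.
Tool frame: the origin (TCP) lies midway between the tips of the shut fingers; the grasp point (between the pads) lies 19 mm behind it; z points along the fingers, y is the line along which they close (so a half turn about z gives the same grasp; the last joint's range is limited). The gripper opens to 87 mm and grips with 3 to 60 N. Pads are 19 mm wide; open, the fingers measure 117 mm over their backs; the gripper's body (75 mm by 190 mm) begins 51 mm behind the grasp point.
Start: joints at [-65.254, 18.392, -4.016, 83.108, 1.295, 78.541, -3.26], TCP at [0.264, 0.594, 0.223] pointing down, gripper open.
Joint ranges: [-163.93, 163.93], [-17.29, 119.83], [-79.2, 71.16], [3.27, 140.29], [-89.18, 269.18], [5.43, 117.66], [-154.24, 154.24]. Speed limits (degrees/s): [147.25, 147.25, 180, 180, 180, 180, 180].

## Interface

Orientations are given as [roll, pitch, yaw] about the fixed x, y, z axes, in that order (R = Rz(yaw) Ry(pitch) Rx(roll)).
In Python, from cell import env, viewer, boxes_of, masks_of gives the robot as it stands. The module is installed in compiled form; this text tells all that it offers.
- The arm moves only by the tool apply_moves, never from a script. Its argument "moves" is a list of rows, each a list of 7 numbers: the shift along the tool's x, y, z scaled (see below), then the turn, a rotation vector about the tool's x, y, z scaled (see below), then the opening, from 0 (shut) to 1 (fully open). A call has 1 to 20 rows; each row is the pose to reach, as a shift and turn from the pose commanded when the call began, along the tool's axes at that moment; what a row does not reach only later rows make up. The controller multiplies each number of a shift by 0.2 m and each number of a turn by 1.5 rad. A row lasts 1/10 s, in which the tool goes at most 50 mm and 8.59 degrees, less where a joint would pass 70% of its speed; a pose out of reach is approached as far as the arm can. A call with a number of a shift or a turn outside -1 to 1 is refused whole. A call with a gripper value outside its range is refused whole. The fingers move at their own pace and stop on an object; "grip_force" is the grip in N (left out, the last holds). Time passes only in rows, so rows that repeat a pose let the fingers close. It gives the time, the measured TCP pose, the force, the opening and the grip force at its end, in the units of the state.
- env.get_obs(): the state, without advancing time (a new reading comes with each control period).
- viewer.read_camera(name): name is "side" or "top" or "wrist"; returns the picture (384x512x3 uint8, red, green, blue); there is no depth.
- viewer.get_calibration(name): a dict with "fov_y" (degrees; the focal length in pixels is half the picture's height over the tangent of half this angle, whatever the lens; pixels are square), "cx", "cy" (the principal point, pixels), "position" and "orientation" of the camera in the world. Camera axes: x right, y up, looking along -z (the intrinsics and any distortion apply to the point x, -y, -z); pixel columns grow to the right and rows downward; lengths in m; the calibration is good to about 2 mm. A picture is of the moment at which its call begins: read the wrist's pose just before it. get_calibration takes no time and is no camera call; for the wrist camera it gives the pose at the moment of the call.
- env.sign_off(): hands the job in; it is judged then, once.
Trained networks look in the newest picture that a camera, given by its name, has taken for a name from the list of things; names that differ only in an ending like _2 or _b are one class to them, and where a whole thing is asked for, a point or a joint stands for the part that bears it (a point fixed in the world has none). Each returns a list of dicts, best first, with "conf" (0 to 1); they miss things now and then, are a little off and sometimes report something else, mostly with a low value. They report only what shows in the picture. A call takes as long as a camera call.
- boxes_of(camera, target): "location" ([column, row] in pixels, amid what is visible of it).
- masks_of(camera, target): "pixels" (384x512 bool, what is visible of it) and "location" ([column, row] in pixels, amid what is visible of it).
The state is a dict: "time_s": time; "qpos": joint angles; "joint_velocities": joint speeds; "effort": joint torques, N m; "tool_pos": TCP position; "tool_rot": TCP orientation; "force": force on the tool from outside, world axes, zero at the start; "wrist_torque": the same for the moment, N m; "grip_width": finger opening in m; "grasp_force": force on a finger pad.
Only numpy, scipy, OpenCV 4.12 (cv2) and the standard library are available. Lean on these libraries where they do the work, as an engineer would, in place of code of your own. Each camera call takes 0.05 s, during which the arm holds its last target. There are 200 camera calls.

## Working session

There is one attempt and no reset: what is moved stays moved. The work goes in short steps, Python scripts to look and compute and a tool call to move; the robot and the scene stay as the last step left them, time stands still between calls to the robot, and variables do not carry over. Pictures are saved under pics/ and viewed, at most 10 in all, crops included, and the job is handed in when it is done.

Besides the shell and the picture viewer there is one more tool, called after "Request:" as name(argument=value, ...), one argument or row to a line, values as JSON. apply_moves: Moves the arm, as the interface text tells. Shifts and turns lie within -1 to 1; 1 stands for 0.2 m of shift or 1.5 rad of turn. Its arguments: {"type":"object","properties":{"moves":{"type":"array","items":{"type":"array","items":{"type":"number","minimum":-1,"maximum":1}}},"grip_force":{"type":"number"}},"required":["moves"]}

```bash
mkdir -p pics; ls; cat > h.py <<'E'
import numpy as np, cv2
from scipy.spatial.transform import Rotation as R
from cell import env, viewer, boxes_of, masks_of
def cal(n):
    c=viewer.get_calibration(n); return c
def save(n,f,bgr=None):
    im=viewer.read_camera(n); cv2.imwrite(f,im[...,::-1]); return im
E
python3 - <<'E'
from h import *
print(env.get_obs())
for n in ("top","side","wrist"):
    print(n,cal(n)); save(n,f"pics/{n}0.png")
    for t in ("try_square","tool_case","caliper","stock_pocket"):
        print(t,[(round(d["conf"],2),np.round(d["location"],1), int(d["pixels"].sum())) for d in masks_of(n,t)][:3])
a=cv2.imread("pics/top0.png");b=cv2.imread("pics/side0.png")
cv2.imwrite("pics/ts.png",cv2.resize(np.hstack([a,b]),(800,300)))
E
```

```text
pics
{'time_s': 0.0, 'qpos': array([-65.25573197,  18.43859722,  -4.01570612,  83.17783985,
         1.29469292,  78.5406733 ,  -3.25869062]), 'joint_velocities': array([-0.08054683, -0.0261952 , -0.0303384 ,  0.01760692, -0.0272437 ,
        0.07626483,  0.09395329]), 'effort': array([-9.27475921e-04, -4.91292536e+01, -4.04242063e-01, -3.12533355e+01,
       -6.38842466e-02,  4.37780970e-02,  1.87175183e-04]), 'tool_pos': array([0.26352885, 0.59354993, 0.22144105]), 'tool_rot': array([-1.79888121e+02,  5.55894514e-03,  1.56066966e+02]), 'force': array([-0.20623176, -0.70814264, -0.40806697]), 'wrist_torque': array([-0.04588987,  0.01072096,  0.00651294]), 'grasp_force': 0.0, 'grip_width': 0.086900446269325}
top {'fov_y': 57.82555152094515, 'cx': 256.3359924285689, 'cy': 190.77519218274026, 'position': array([ 0.46076963, -0.118037  ,  1.23225407]), 'orientation': array([  4.58931361,  -0.57784899, -88.59352853])}
try_square [(0.96, array([296.9, 212. ]), 612)]
tool_case [(0.69, array([148.3, 197.9]), 4117)]
caliper [(0.84, array([370.4, 174.5]), 535)]
stock_pocket [(0.79, array([146.4, 197.2]), 4199)]
side {'fov_y': 57.11719492453446, 'cx': 254.8435692308725, 'cy': 192.0714591779828, 'position': array([0.48801232, 0.83061225, 0.58198825]), 'orientation': array([  60.57603439,    0.35326598, -177.48553563])}
try_square [(0.76, array([273.2, 185.3]), 367)]
tool_case [(0.92, array([252.4, 292.9]), 8305)]
caliper []
stock_pocket [(0.57, array([253.7, 291.6]), 8105)]
wrist {'fov_y': 64.85169512183447, 'cx': 251.84043931647284, 'cy': 194.8746255295081, 'position': array([0.19380112, 0.62524186, 0.38427887]), 'orientation': array([-1.61416323e+01,  2.52393814e-02,  6.60233855e+01])}
try_square []
tool_case [(0.65, array([150.4, 327.3]), 164)]
caliper []
stock_pocket [(0.71, array([150.9, 331.6]), 198)]
```

View top.

View pics/top0.png

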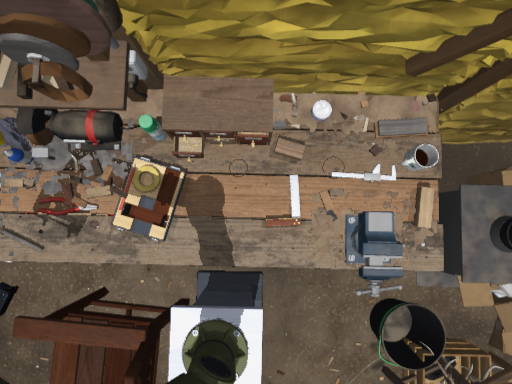

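View pics/side0.png

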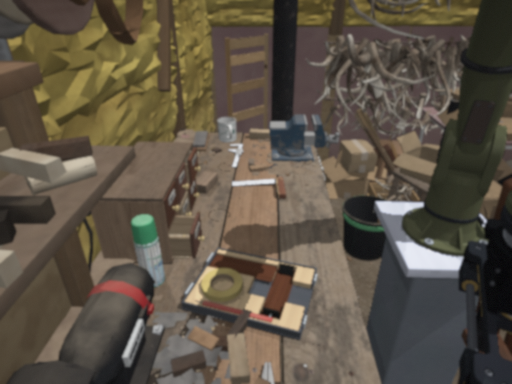

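The top view shows the square with its stock at about (283,222) and the blade running up to (295,178). The caliper is at (365,175). The case is at (150,198), turned about −19°, with its pocket at the near end. The side view agrees with this.

```bash
cat >> h.py <<'E'
def K(c):
    f=192/np.tan(np.radians(c["fov_y"])/2); return f
def proj(c,P):
    q=(np.atleast_2d(P)-c["position"])@R.from_euler("xyz",c["orientation"],degrees=True).as_matrix()
    f=K(c); return np.c_[c["cx"]+f*q[:,0]/-q[:,2], c["cy"]-f*q[:,1]/-q[:,2]]
def ray(c,uv,z):
    uv=np.atleast_2d(uv).astype(float); f=K(c)
    d=np.c_[(uv[:,0]-c["cx"])/f,-(uv[:,1]-c["cy"])/f,-np.ones(len(uv))]@R.from_euler("xyz",c["orientation"],degrees=True).as_matrix().T
    return c["position"]+d*((z-c["position"][2])/d[:,2])[:,None]
def delta(pos,rpy):
    """row for a target pose from the present pose (tool axes, scaled)"""
    o=env.get_obs(); T=R.from_euler("xyz",o["tool_rot"],degrees=True); G=R.from_euler("xyz",rpy,degrees=True)
    return np.round(np.r_[T.inv().apply(np.array(pos)-o["tool_pos"])/0.2,(T.inv()*G).as_rotvec()/1.5],3)
def rect(m,c,z):
    ys,xs=np.nonzero(m); return cv2.minAreaRect(ray(c,np.c_[xs,ys],z)[:,:2].astype(np.float32))
E
python3 - <<'E'
from h import *
c=cal("top"); save("top","pics/t1.png")
for t,z in (("try_square",.015),("tool_case",.02),("caliper",.008)):
    print(t,rect(masks_of("top",t)[0]["pixels"],c,z))
for uv in [(264,222),(301,222),(295,176),(135,157),(186,177),(164,240),(113,220)]: print(uv,ray(c,uv,.018)[0])
o=env.get_obs();T=R.from_euler("xyz",o["tool_rot"],degrees=True);w=cal("wrist")
print(T.inv().apply(w["position"]-o["tool_pos"]),(T.inv()*R.from_euler("xyz",w["orientation"],degrees=True)).as_matrix())
print(delta([.45,.25,.25],[180,0,75]))
E
```

```text
try_square ((0.5309199690818787, -0.22075441479682922), (0.18031711876392365, 0.12231876701116562), 0.8299739360809326)
tool_case ((0.5265212059020996, 0.245090514421463), (0.19809646904468536, 0.2597160041332245), 74.12784576416016)
caliper ((0.6342889070510864, -0.5099185705184937), (0.05658874660730362, 0.22251780331134796), 4.199707984924316)
(264, 222) [ 0.4502084  -0.15722756  0.018     ]
(301, 222) [ 0.45336084 -0.2861259   0.018     ]
(295, 176) [ 0.61413175 -0.26268237  0.018     ]
(135, 157) [0.66690288 0.301959   0.018     ]
(186, 177) [0.60072721 0.12000263 0.018     ]
(164, 240) [0.37981402 0.18693701 0.018     ]
(113, 220) [0.44431067 0.36636721 0.018     ]
[ 7.65791704e-02  9.66672623e-05 -1.61729432e-01] [[-6.62956082e-04  9.60589773e-01  2.77969150e-01]
 [ 9.99999677e-01  5.10335640e-04  6.21409502e-04]
 [ 4.55062049e-04  2.77969472e-01 -9.60589801e-01]]
[-1.549 -1.195 -0.137  0.    -0.     0.943]
```

Request:
apply_moves(
  moves=[
    [-0.8,-0.6,0,0,0,0.47,1],
    [-0.8,-0.6,0,0,0,0.47,1],
    [-0.8,-0.6,0,0,0,0.47,1],
    [-0.8,-0.6,0,0,0,0.47,1],
    [-0.8,-0.6,0,0,0,0.47,1],
    [-0.8,-0.6,0,0,0,0.47,1],
  ],
)

```text
time_s: 1.55
tool_pos: [0.3624, 0.4183, 0.2231]
tool_rot: [179.9, -0.0, 115.5]
force: [-0.1, 0.6, 0.6]
grip_width: 0.087
grasp_force: 0.0
```

```bash
python3 - <<'E'
from h import *
print(env.get_obs()["tool_pos"],env.get_obs()["time_s"]);print(delta([.49,.26,.2],[180,0,75]))
E
```

```text
[0.36244659 0.41828834 0.22313739] 1.55
[-0.989  0.236  0.115  0.    -0.001  0.471]
```

Request:
apply_moves(
  moves=[
    [-0.98,0.24,0.11,0,0,0.47,1],
    [-0.98,0.24,0.11,0,0,0.47,1],
    [-0.98,0.24,0.11,0,0,0.47,1],
    [-0.98,0.24,0.11,0,0,0.47,1],
    [-0.98,0.24,0.11,0,0,0.47,1],
    [-0.98,0.24,0.11,0,0,0.47,1],
    [-0.98,0.24,0.11,0,0,0.47,1],
  ],
)

```text
time_s: 2.25
tool_pos: [0.4883, 0.2661, 0.2005]
tool_rot: [-179.9, -0.0, 75.7]
force: [-0.4, 0.1, -0.0]
grip_width: 0.0872
grasp_force: 0.0
```

```bash
python3 - <<'E'
from h import *
import pickle
o=env.get_obs();c=cal("wrist"); im=save("wrist","pics/case.png")
pickle.dump(c,open("case_cal.pkl","wb")); print(o["tool_pos"],o["tool_rot"])
cv2.imwrite("pics/case_b.png",cv2.resize(im[...,::-1],(800,600),interpolation=cv2.INTER_CUBIC))
m=masks_of("wrist","tool_case"); print([d["conf"] for d in m], rect(m[0]["pixels"],c,.02))
np.save("case_mask.npy",m[0]["pixels"])
E
```

```text
[0.48833917 0.26607784 0.20045819] [-1.79949513e+02 -4.13524384e-02  7.57091980e+01]
[0.92] ((0.5227313041687012, 0.24913670122623444), (0.19356074929237366, 0.26279059052467346), 74.63655090332031)
```

View pics/case_b.png

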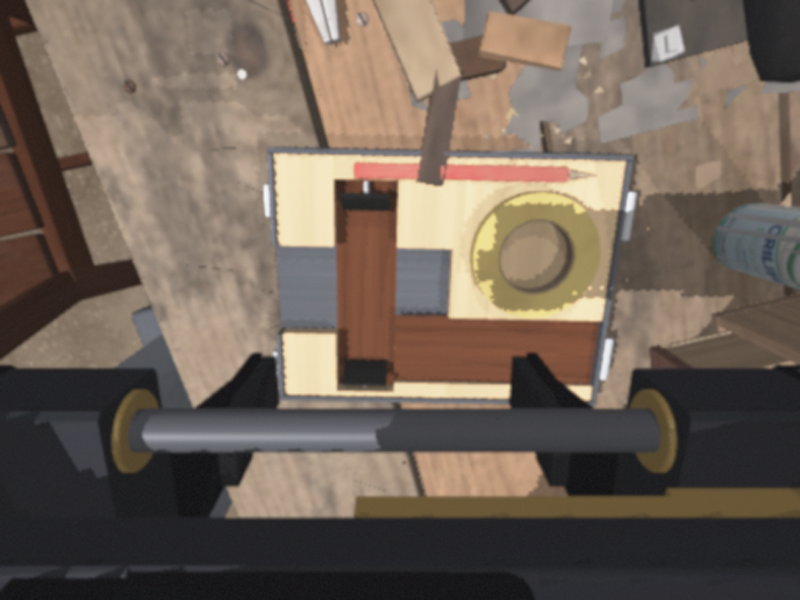

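The wrist view of the case (800x600) shows one grey finger well across the pocket's middle, from row 248 to 328. The pocket spans columns 337–396, and its rubber pads are at rows 195 and 375. The blade channel runs right to (605,320)/(592,384). So the fingers can go down deep at the middle of the stock.

```bash
python3 - <<'E'
from h import *
import pickle
from scipy.optimize import least_squares
c=pickle.load(open("case_cal.pkl","rb"))
uv=np.array([(337,248),(396,248),(450,248),(450,318),(605,320),(592,384),(337,330)],float)/1.5625
P=np.array([(-95,34),(-59,34),(-13,34),(-13,-19),(104,-19),(104,-74),(-95,-34)])/1000
P=np.c_[P,np.full(len(P),.019)]
def w(p): 
    a=np.radians(p[2]); return np.c_[P[:,0]*np.cos(a)-P[:,1]*np.sin(a)+p[0],P[:,0]*np.sin(a)+P[:,1]*np.cos(a)+p[1],P[:,2]]
r=least_squares(lambda p:(proj(c,w(p))-uv).ravel(),[.52,.25,-16],x_scale=[.01,.01,1],loss="soft_l1")
print(r.x,np.round((proj(c,w(r.x))-uv),1))
a=np.radians(r.x[2]);print("pocket",r.x[0]-.077*np.cos(a),r.x[1]-.077*np.sin(a))
print(delta([.455,.05,.2],[180,0,90]))
E
```

```text
[  0.537618     0.23877904 -15.00842529] [[ 1.5 -0.7]
 [-4.7 -0.3]
 [ 0.9  0.2]
 [-1.1 -0.4]
 [-2.2 -0.6]
 [ 0.2  0.6]
 [ 2.6  3. ]]
pocket 0.4632446421156558 0.25871904022489023
[-1.088  0.106  0.002 -0.    -0.    -0.167]
```

```bash
python3 - <<'E'
from h import *
import pickle
from scipy.optimize import least_squares
c=pickle.load(open("case_cal.pkl","rb"))
uv=np.array([(337,248),(396,248),(450,248),(450,318),(605,320),(592,384),(337,330)],float)/1.5625
P=np.array([(-100,34),(-54,34),(-13,34),(-13,-19),(104,-19),(104,-74),(-100,-34)])/1000
P=np.c_[P,np.full(len(P),.019)]
def w(p,P=P): 
    a=np.radians(p[2]); return np.c_[P[:,0]*np.cos(a)-P[:,1]*np.sin(a)+p[0],P[:,0]*np.sin(a)+P[:,1]*np.cos(a)+p[1],P[:,2]]
r=least_squares(lambda p:(proj(c,w(p))-uv).ravel(),[.52,.25,-16],x_scale=[.01,.01,1],loss="soft_l1")
print(r.x,np.round((proj(c,w(r.x))-uv),1))
a=np.radians(r.x[2]);print("pocket",r.x[0]-.077*np.cos(a),r.x[1]-.077*np.sin(a))
im=cv2.imread("pics/case.png");im=cv2.resize(im,None,fx=3,fy=3,interpolation=cv2.INTER_CUBIC)
Q=np.array([(-100,34),(-54,34),(-13,34),(-13,-19),(104,-19),(104,-74),(-54,-74),(-100,-74),(-100,-34),(-141,-34),(-141,34)])/1000
Q=np.c_[Q,np.full(len(Q),.019)]
q=(proj(c,w(r.x,Q))*3).astype(int)
cv2.polylines(im,[q.reshape(-1,1,2)],True,(0,255,0),1)
cv2.imwrite("pics/fit.png",im[250:810,480:1240])
E
```

```text
[  0.53878035   0.23842475 -15.0431211 ] [[-1.8 -0.7]
 [ 0.7 -0.2]
 [ 2.   0.2]
 [-0.1 -0.4]
 [-1.2 -0.5]
 [ 1.1  0.7]
 [-0.5  3. ]]
pocket 0.46441907866998167 0.2584097902885268
```

View pics/fit.png

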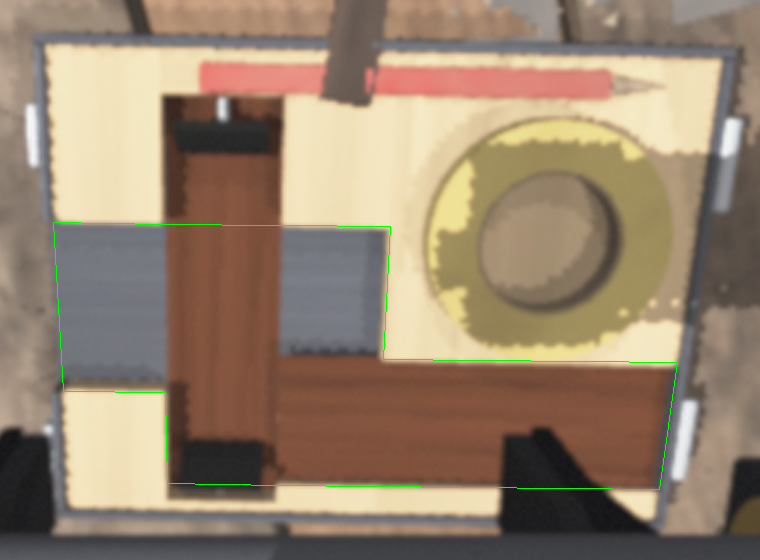

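Request:
apply_moves(
  moves=[
    [-1,0.1,0,0,0,-0.17,1],
    [-1,0.1,0,0,0,-0.17,1],
    [-1,0.1,0,0,0,-0.17,1],
    [-1,0.1,0,0,0,-0.17,1],
    [-1,0.1,0,0,0,-0.17,1],
  ],
)

```text
time_s: 2.85
tool_pos: [0.4573, 0.0594, 0.2012]
tool_rot: [180.0, 0.0, 89.6]
force: [0.9, 0.3, 0.3]
grip_width: 0.0871
grasp_force: 0.0
```

The overlay follows the pocket, well and channel edges closely. Next I move over the square.

Request:
apply_moves(
  moves=[
    [-1,0.1,0,0,0,0,1],
    [-1,0.1,0,0,0,0,1],
    [-1,0.1,0,0,0,0,1],
    [-1,0.1,0,0,0,0,1],
  ],
)

```text
time_s: 3.25
tool_pos: [0.4783, -0.1337, 0.2011]
tool_rot: [179.9, -0.0, 90.2]
force: [1.5, 0.4, -0.3]
grip_width: 0.087
grasp_force: 0.0
```

Request:
apply_moves(
  moves=[
    [-0.65,0.1,0.1,0,0,0,1],
    [-0.65,0.1,0.1,0,0,0,1],
    [-0.65,0.1,0.1,0,0,0,1],
    [-0.65,0.1,0.1,0,0,0,1],
  ],
)

```text
time_s: 3.65
tool_pos: [0.4969, -0.2678, 0.1799]
tool_rot: [-179.9, 0.2, 89.7]
force: [-0.2, 0.7, 0.4]
grip_width: 0.0873
grasp_force: 0.0
```

```bash
python3 - <<'E'
from h import *
import pickle
from scipy.optimize import minimize
o=env.get_obs();c=cal("wrist"); im=save("wrist","pics/sq.png")
pickle.dump(c,open("sq_cal.pkl","wb")); print(o["time_s"],o["tool_pos"],o["tool_rot"])
ms=masks_of("wrist","try_square"); print([(d["conf"],d["location"]) for d in ms]); m=ms[0]["pixels"]; np.save("sq_mask.npy",m)
print(rect(m,c,.015))
L=np.array([(-90,-62),(-64,-62),(90,-62),(90,-32),(-64,-32),(-64,62),(-90,62)])/1000
z=np.array([.0205,.019,.002,.002,.019,.019,.0205])
def poly(p):
    a=np.radians(p[2]); return proj(c,np.c_[L[:,0]*np.cos(a)-L[:,1]*np.sin(a)+p[0],L[:,0]*np.sin(a)+L[:,1]*np.cos(a)+p[1],z])
def cost(p):
    k=np.zeros((384*4,512*4),np.uint8); cv2.fillPoly(k,[np.round(poly(p)*4).astype(int)],1)
    k=cv2.resize(k.astype(np.float32),(512,384),interpolation=cv2.INTER_AREA)
    return np.minimum(k,m).sum()/-np.maximum(k,m).sum()
best=minimize(cost,[.53,-.22,0],method="Nelder-Mead",options=dict(initial_simplex=[[.53,-.22,0],[.54,-.22,0],[.53,-.21,0],[.53,-.22,4]],xatol=1e-4,fatol=1e-4))
p=best.x;print(p,best.fun);a=np.radians(p[2]);print("stock",p[0]-.077*np.cos(a),p[1]-.077*np.sin(a))
im=cv2.resize(im[...,::-1],None,fx=3,fy=3,interpolation=cv2.INTER_CUBIC)
cv2.polylines(im,[(poly(p)*3).astype(int).reshape(-1,1,2)],True,(0,255,0),1)
x,y=(ms[0]["location"]*np.array(3)).astype(int) if 0 else (np.array(ms[0]["location"])*3).astype(int)
cv2.imwrite("pics/sqfit.png",im[max(0,y-300):y+290,max(0,x-390):x+390])
E
```

```text
3.65 [ 0.49689053 -0.26775426  0.17994975] [-179.91171374    0.20914855   89.71746711]
[(0.88, [233.6, 163.7])]
((0.5235663652420044, -0.21526935696601868), (0.17513948678970337, 0.12467896193265915), 4.978614807128906)
[ 0.52898084 -0.21580768  3.36705991] -0.9523116946220398
stock 0.45211375628622036 -0.22033008260201584
```

View pics/sqfit.png

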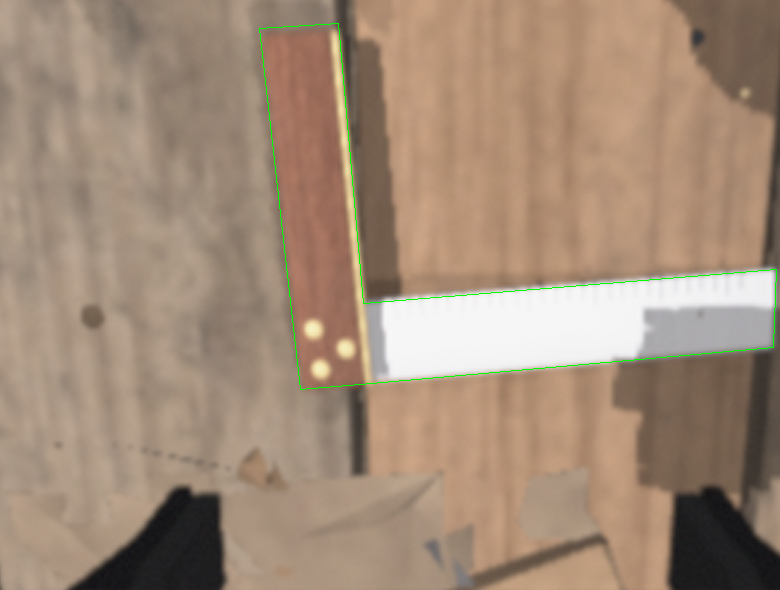

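The fit lies on the stock and blade edges: stock centre (0.452, −0.2205), yaw 3.4°.

```bash
python3 - <<'E'
from h import *
def rp(y,t): return (R.from_euler("ZY",[y,t],degrees=True)*R.from_euler("xyz",[180,0,90],degrees=True)).as_euler("xyz",degrees=True)
print(delta([.452,-.2205,.07],rp(3.4,3)),delta([.452,-.2205,.006],rp(3.4,3)))
E
```

```text
[ 0.211 -0.229  0.551  0.034 -0.001 -0.039] [ 0.211 -0.229  0.871  0.034 -0.001 -0.039]
```

Request:
apply_moves(
  moves=[
    [0.21,-0.23,0.55,0.034,0,-0.04,0.6],
    [0.21,-0.23,0.55,0.034,0,-0.04,0.6],
    [0.21,-0.23,0.55,0.034,0,-0.04,0.6],
    [0.21,-0.23,0.55,0.034,0,-0.04,0.6],
    [0.21,-0.23,0.55,0.034,0,-0.04,0.6],
  ],
)

```text
time_s: 4.25
tool_pos: [0.453, -0.2203, 0.0716]
tool_rot: [-177.2, -0.1, 93.5]
force: [0.6, -0.6, 0.7]
grip_width: 0.0566
grasp_force: 0.0
```

```bash
python3 - <<'E'
from h import *
def rp(y,t): return (R.from_euler("ZY",[y,t],degrees=True)*R.from_euler("xyz",[180,0,90],degrees=True)).as_euler("xyz",degrees=True)
print(delta([.452,-.2205,.006],rp(3.4,3)),env.get_obs()["force"])
E
```

```text
[-0.001  0.011  0.328  0.002 -0.001  0.002] [ 0.62711255 -0.58163627  0.70890011]
```

Request:
apply_moves(
  moves=[
    [0,0.01,0.2,0,0,0,0.6],
    [0,0.01,0.29,0,0,0,0.6],
    [0,0.01,0.325,0,0,0,0.6],
    [0,0.01,0.325,0,0,0,0.6],
    [0,0.01,0.325,0,0,0,0],
    [0,0.01,0.325,0,0,0,0],
    [0,0.01,0.325,0,0,0,0],
    [0,0.01,0.325,0,0,0,0],
    [0,0.01,0.325,0,0,0,0],
    [0,0.01,0.325,0,0,0,0],
  ],
  grip_force=40,
)

```text
time_s: 5.25
tool_pos: [0.4506, -0.2219, 0.0061]
tool_rot: [-177.1, -0.1, 93.3]
force: [0.2, -0.0, 4.0]
grip_width: 0.0257
grasp_force: 40.0
```

Request:
apply_moves(
  moves=[
    [0,0,-0.1,-0.01,0,0,0],
    [0,0,-0.3,-0.02,0,0,0],
    [0,0,-0.5,-0.034,0,0,0],
    [0,0,-0.5,-0.034,0,0,0],
    [0,0,-0.5,-0.034,0,0,0],
  ],
)

```text
time_s: 5.75
tool_pos: [0.455, -0.2214, 0.1055]
tool_rot: [179.9, -0.1, 93.3]
force: [-0.5, 0.3, -3.0]
grip_width: 0.0258
grasp_force: 40.0
```

```bash
python3 - <<'E'
from h import *
o=env.get_obs();c=cal("wrist"); im=save("wrist","pics/held.png")
print(o["tool_pos"],o["tool_rot"],o["force"],o["grip_width"])
m=masks_of("wrist","try_square"); print([(d["conf"],d["location"],d["pixels"].sum()) for d in m])
cv2.imwrite("pics/held_b.png",cv2.resize(im[...,::-1],(800,600),interpolation=cv2.INTER_CUBIC))
if m: np.save("held_mask.npy",m[0]["pixels"])
print(delta([.4,.02,.13],[180,0,80]))
E
```

```text
[ 0.45501379 -0.22137251  0.10546468] [ 1.79946917e+02 -1.39026602e-01  9.33289403e+01] [-0.48475317  0.34675791 -3.04877844] 0.02583454096167142
[(0.88, [255.6, 226.7], np.int64(9403))]
[ 1.219 -0.199 -0.127 -0.002 -0.002  0.155]
```

View pics/held_b.png

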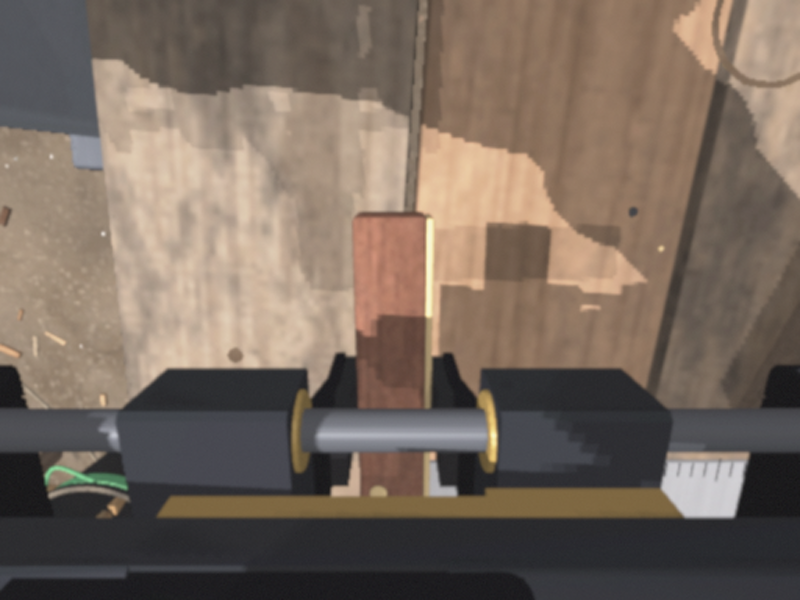

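The stock is held level and parallel to the fingers. Its +y end is at about (393,214), and the blade is visible at (700,490).

Request:
apply_moves(
  moves=[
    [0.25,0,-0.05,0,0,0,0],
    [0.5,0,-0.1,0,0,0,0],
    [0.75,0,-0.1,0,0,0,0],
    [1,0,-0.1,0,0,0,0],
  ],
)

```text
time_s: 6.25
tool_pos: [0.4421, -0.0222, 0.1244]
tool_rot: [-179.9, -0.1, 93.3]
force: [0.8, 0.3, -2.3]
grip_width: 0.0256
grasp_force: 40.0
```

Request:
apply_moves(
  moves=[
    [0.25,0,0,0,0,0.07,0],
    [0.5,0,0,0,0,0.14,0],
    [0.75,0,0,0,0,0.21,0],
    [1,0,0,0,0,0.21,0],
  ],
)

```text
time_s: 6.65
tool_pos: [0.4302, 0.177, 0.124]
tool_rot: [-179.8, 0.1, 75.1]
force: [1.6, 0.1, -1.9]
grip_width: 0.0254
grasp_force: 40.0
```

```bash
python3 - <<'E'
from h import *
o=env.get_obs(); print(o["time_s"],o["tool_pos"],o["tool_rot"])
c=cal("wrist"); 
# stock end in the tool frame (from held picture: same tool->camera transform)
T=R.from_euler("xyz",o["tool_rot"],degrees=True)
p=ray(c,[(393/1.5625,214/1.5625),(356/1.5625,300/1.5625),(432/1.5625,300/1.5625)],o["tool_pos"][2]+.0135)
print(np.round(T.inv().apply(p-o["tool_pos"])*1000,1))
print(delta([.4644,.2584,.12],[180,0,75]))
E
```

```text
6.65 [0.43023888 0.17701006 0.12395364] [-1.79818354e+02  6.89490025e-02  7.51428307e+01]
[[ 62.5  -0.6 -13.6]
 [ 34.9 -12.7 -13.5]
 [ 34.9  12.1 -13.6]]
[ 0.437  0.061  0.019 -0.002  0.001  0.002]
```

Request:
apply_moves(
  moves=[
    [0.2,0.03,0.05,0,0,0,0],
    [0.44,0.06,0.1,0,0,0,0],
    [0.44,0.06,0.2,0,0,0,0],
    [0.44,0.06,0.34,0,0,0,0],
    [0.44,0.06,0.34,0,0,0,0],
    [0.44,0.06,0.34,0,0,0,0],
  ],
)

```text
time_s: 7.25
tool_pos: [0.4648, 0.2567, 0.0565]
tool_rot: [-179.8, 0.1, 75.2]
force: [-0.4, 0.9, -1.4]
grip_width: 0.026
grasp_force: 40.0
```

```bash
python3 - <<'E'
from h import *
o=env.get_obs(); print(o["time_s"],o["tool_pos"],o["tool_rot"],o["force"])
c=cal("wrist"); im=save("wrist","pics/over.png")
a=np.radians(-15.04)
def W(P): P=np.array(P)/1000; return np.c_[P[:,0]*np.cos(a)-P[:,1]*np.sin(a)+.5388,P[:,0]*np.sin(a)+P[:,1]*np.cos(a)+.2384,np.full(len(P),.019)]
im=cv2.resize(im[...,::-1],None,fx=3,fy=3,interpolation=cv2.INTER_CUBIC)
for Q in ([(-141,34),(-100,34),(-100,84),(-54,84),(-54,34),(-13,34),(-13,-19),(104,-19)],):
    cv2.polylines(im,[(proj(c,W(Q))*3).astype(int).reshape(-1,1,2)],False,(0,255,0),1)
cv2.imwrite("pics/over_b.png",im[200:800,350:1150])
print(delta([.4644,.2584,.022],[180,0,75]))
E
```

```text
7.25 [0.46482045 0.25674825 0.05652018] [-1.79828414e+02  1.13699591e-01  7.52481157e+01] [-0.37701334  0.85047291 -1.44933749]
[ 0.003 -0.009  0.18  -0.001 -0.     0.003]
```

View pics/over_b.png

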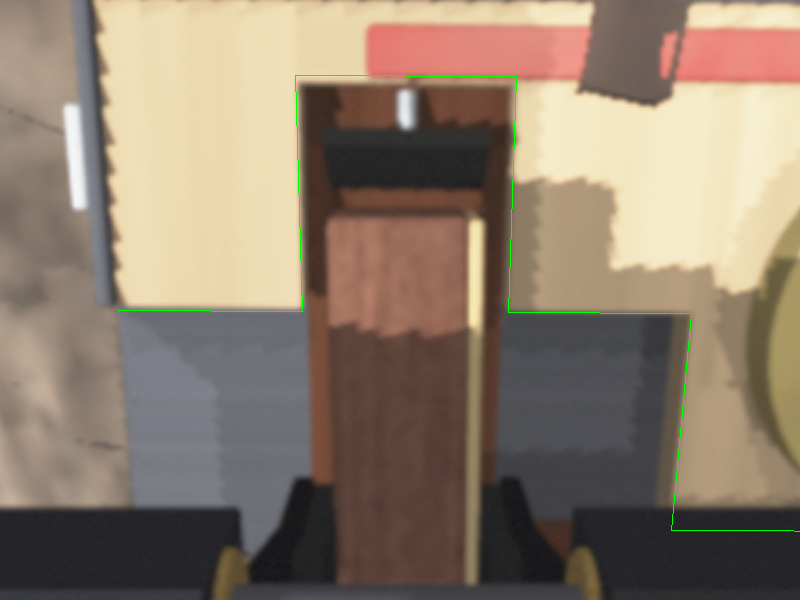

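The overlay matches again. The stock sits centred over the pocket (columns 327–485 within 302–510), square to it and clear of the sprung pad. Lowering gently onto the pads.

Request:
apply_moves(
  moves=[
    [0,-0.004,0.05,0,0,0.002,0],
    [0,-0.004,0.1,0,0,0.002,0],
    [0,-0.004,0.13,0,0,0.002,0],
    [0,-0.004,0.15,0,0,0.002,0],
    [0,-0.004,0.16,0,0,0.002,0],
    [0,-0.004,0.17,0,0,0.002,0],
    [0,-0.004,0.18,0,0,0.002,0],
    [0,-0.004,0.18,0,0,0.002,0],
  ],
)

```text
time_s: 8.1
tool_pos: [0.4656, 0.2586, 0.0224]
tool_rot: [180.0, -0.1, 75.1]
force: [0.2, -0.0, -2.0]
grip_width: 0.0255
grasp_force: 40.0
```

Request:
apply_moves(
  moves=[
    [0,0,0.01,0,0,0,0],
    [0,0,0.02,0,0,0,0],
    [0,0,0.03,0,0,0,0],
    [0,0,0.03,0,0,0,0],
  ],
)

```text
time_s: 8.5
tool_pos: [0.466, 0.2583, 0.0166]
tool_rot: [180.0, -0.1, 75.1]
force: [0.2, 0.7, 2.0]
grip_width: 0.0255
grasp_force: 40.0
```

Request:
apply_moves(
  moves=[
    [0,0,0.01,0,0,0,0],
    [0,0,0.02,0,0,0,0],
    [0,0,0.025,0,0,0,0],
    [0,0,0.025,0,0,0,0],
  ],
)

```text
time_s: 8.9
tool_pos: [0.4665, 0.2592, 0.0133]
tool_rot: [179.9, -0.2, 75.1]
force: [-2.7, -1.1, 15.2]
grip_width: 0.0259
grasp_force: 40.0
```

Request:
apply_moves(
  moves=[
    [0,0,0.005,0,0,0,0],
    [0,0,0.01,0,0,0,0],
    [0,0,0.01,0,0,0,0],
  ],
)

```text
time_s: 9.2
tool_pos: [0.4665, 0.259, 0.0115]
tool_rot: [179.9, -0.2, 75.1]
force: [-2.7, 0.2, 16.9]
grip_width: 0.0257
grasp_force: 40.0
```

Request:
apply_moves(
  moves=[
    [0,0,0.005,0,0,0,0],
    [0,0,0.01,0,0,0,0],
    [0,0,0.01,0,0,0,0],
  ],
)

```text
time_s: 9.5
tool_pos: [0.4666, 0.259, 0.0114]
tool_rot: [180.0, -0.2, 75.1]
force: [-7.4, -4.0, 30.9]
grip_width: 0.0253
grasp_force: 40.0
```

Hard stop at the expected home height (TCP 11.4 mm). Now I ease off, release and lift.

Request:
apply_moves(
  moves=[
    [0,0,-0.01,0,0,0,0],
    [0,0,-0.01,0,0,0,0.25],
    [0,0,-0.01,0,0,0,0.5],
    [0,0,-0.01,0,0,0,0.55],
    [0,0,-0.01,0,0,0,0.55],
    [0,0,-0.01,0,0,0,0.55],
    [0,0,-0.1,0,0,0,0.55],
    [0,0,-0.25,0,0,0,0.55],
    [0,0,-0.45,0,0,0,0.55],
    [0,0,-0.45,0,0,0,0.55],
  ],
)

```text
time_s: 10.5
tool_pos: [0.4686, 0.2598, 0.1022]
tool_rot: [179.7, -0.5, 75.1]
force: [0.9, 0.6, -0.4]
grip_width: 0.0479
grasp_force: 0.0
```

```bash
python3 - <<'E'
from h import *
o=env.get_obs(); print(o["time_s"],o["tool_pos"],o["tool_rot"],o["force"])
im=save("wrist","pics/rel.png")
cv2.imwrite("pics/rel_b.png",cv2.resize(im[...,::-1],(800,600),interpolation=cv2.INTER_CUBIC))
E
```

```text
10.5 [0.46861566 0.25981975 0.10217999] [179.68416627  -0.50301099  75.08440123] [ 0.88032778  0.61763684 -0.43543095]
```

View pics/rel_b.png

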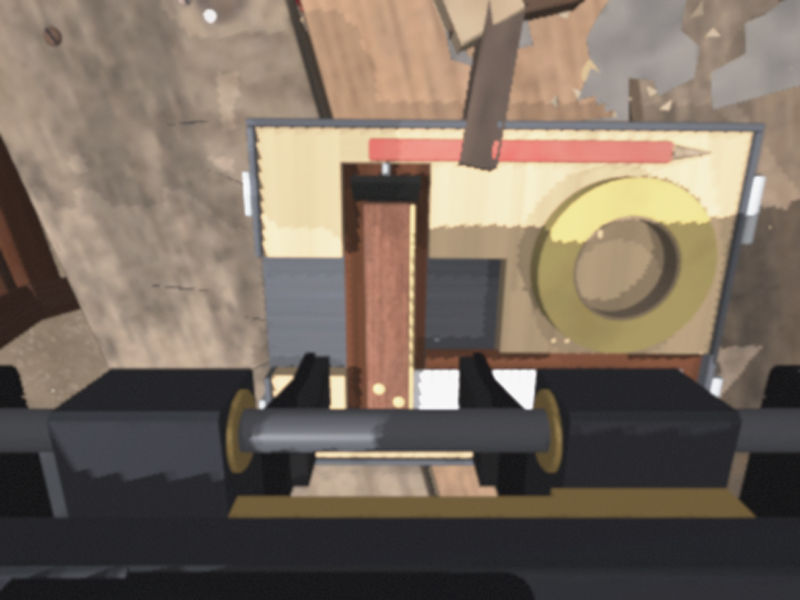

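The square lies in the cutout: the stock is in the pocket between the pads and the blade is in the channel at (430–535,385). I'll press the middle with shut fingers to confirm its height.

```bash
python3 - <<'E'
from h import *
print(delta([.466,.259,.032],[180,0,75]))
E
```

```text
[-0.004 -0.006  0.339  0.002 -0.004  0.001]
```

Request:
apply_moves(
  moves=[
    [-0.004,-0.006,0,0.002,-0.004,0,0],
    [-0.004,-0.006,0,0.002,-0.004,0,0],
    [-0.004,-0.006,0.1,0.002,-0.004,0,0],
    [-0.004,-0.006,0.2,0.002,-0.004,0,0],
    [-0.004,-0.006,0.3,0.002,-0.004,0,0],
    [-0.004,-0.006,0.34,0.002,-0.004,0,0],
    [-0.004,-0.006,0.35,0.002,-0.004,0,0],
    [-0.004,-0.006,0.36,0.002,-0.004,0,0],
    [-0.004,-0.006,0.36,0.002,-0.004,0,0],
  ],
)

```text
time_s: 11.45
tool_pos: [0.4645, 0.2571, 0.0259]
tool_rot: [-179.8, 0.3, 75.1]
force: [-0.8, -1.7, 4.6]
grip_width: 0.0004
grasp_force: 1.9
```

Request:
apply_moves(
  moves=[
    [0,0,0.005,0,0,0,0],
    [0,0,0.01,0,0,0,0],
    [0,0,0.015,0,0,0,0],
    [0,0,0.015,0,0,0,0],
    [0,0,0.015,0,0,0,0],
  ],
)

```text
time_s: 11.95
tool_pos: [0.4646, 0.2571, 0.0257]
tool_rot: [-179.8, 0.2, 75.1]
force: [-7.2, -6.3, 25.2]
grip_width: 0.0007
grasp_force: 12.7
```

Request:
apply_moves(
  moves=[
    [0,0,-0.05,0,0,0,0],
    [0,0,-0.2,0,0,0,0],
    [0,0,-0.4,0,0,0,0],
    [-0.2,0.1,-0.6,0,0,0,0],
    [-0.4,0.2,-0.7,0,0,0,0],
    [-0.4,0.2,-0.7,0,0,0,0],
  ],
)

```text
time_s: 12.55
tool_pos: [0.4859, 0.1655, 0.1661]
tool_rot: [179.9, 0.1, 74.7]
force: [0.1, -1.1, 0.5]
grip_width: 0.0005
grasp_force: 0.0
```

```bash
python3 - <<'E'
from h import *
o=env.get_obs(); print(o["time_s"],o["tool_pos"],o["force"])
c=cal("wrist"); im=save("wrist","pics/fin.png")
a=np.radians(-15.04)
def W(P): P=np.array(P)/1000; return np.c_[P[:,0]*np.cos(a)-P[:,1]*np.sin(a)+.5388,P[:,0]*np.sin(a)+P[:,1]*np.cos(a)+.2384,P[:,2]]
im=cv2.resize(im[...,::-1],None,fx=3,fy=3,interpolation=cv2.INTER_CUBIC)
S=[(-90,62,25),(-64,62,25),(-64,-32,17),(90,-32,17),(90,-62,17),(-64,-62,17),(-64,-62,25),(-90,-62,25)]
cv2.polylines(im,[(proj(c,W(S))*3).astype(int).reshape(-1,1,2)],True,(0,255,0),1)
x,y=(proj(c,W([(0,0,19)]))[0]*3).astype(int)
cv2.imwrite("pics/fin_b.png",im[max(0,y-300):y+300,max(0,x-400):x+400])
E
```

```text
12.55 [0.48591488 0.1654587  0.16609164] [ 0.05505621 -1.08790292  0.49545346]
```

View pics/fin_b.png

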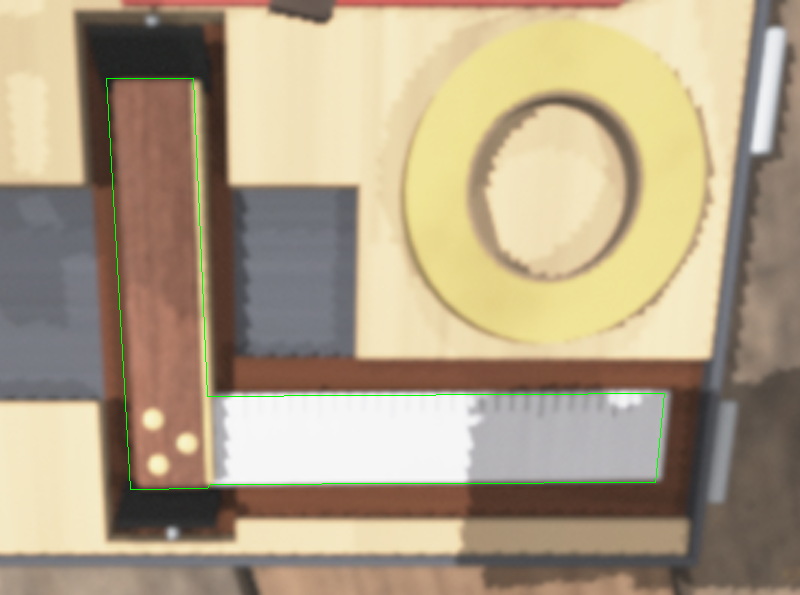

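The square lies within 1–2 mm of the predicted home outline: stock at (108–208, 78–488), blade to (665,440). It is flat in the channel and nothing is touching it.

```bash
python3 -c "
from cell import env
print(env.sign_off())"
```

```text
the job is handed in; nothing more can be done
None
```

The try square is back in its cutout: I set it in, pressed it down to a hard stop and left it lying flat, didn't touch the caliper, and handed the job in at about 12.6 s.

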